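# Clamp a glass plate and ease the thumbscrew

## Task

Pick the glass plate off its stand, touching it only at its edges and never on its clear faces, lay it flat and fully down in the nest of the edge clamp without dropping it, and let go of it. Then turn the clamp's winged thumbscrew clockwise until it seats and back it off a quarter turn, so that the glass can expand when it is heated. Finish while still gripping the thumbscrew there, and leave the bottle, beaker and dish where they stand.

Things in the scene. Friction and masses are not known exactly. Their poses are not given: they have to be found in the camera images.
- plate_center (a point): Centre of the loose glass plate, 90 (x) by 50 (y) by 5 mm (z up), 45 to 75 g, same either way round: a clear window 78 by 38 mm in a frosted white border 6 mm wide. Fingers may touch edges and border, not the window on either side. It starts lying on a narrower stand, centre 34.5 mm above the table, both 90 mm long edges overhanging free by at least 5 mm.
- stand: Fixed low stand that carries the plate at the start: grey foot 80 by 36 by 8 mm under a black rubber-topped block 70 (x) by 30 mm (y), top 32 mm above the table. Origin under its centre, on the table. The plate lies roughly along the stand's x.
- nest (a point): Centre of the nest's flat seat on the clamp, 32 mm above the table; x along the clamp towards the thumbscrew, z up. A seated plate has its long side along x, its centre 2.5 mm above this point. The pedestal under it is 34 mm wide. Within 33 mm of the centre along x there are no guides, so fingers can hold the long edges and open freely there; the foot below is 40 mm wide, 12 mm high.
- clamp: Fixed aluminium edge clamp, 215 mm long (x), 68 mm wide; origin on the table under its middle, nest centre at x = -45 mm. The nest has four corner guides 4 mm above the seat, outer faces 33 mm off the centre line, leaving 2.2 mm beside each long edge of the plate, an end stop 1.5 mm beyond the plate at -x, and at +x the jaw.
- jaw_face (a point): Middle of the steel sliding jaw's face, 36 mm wide, top 6 mm above the seat. When the screw is seated the face is 44.5 mm from the nest's centre; it withdraws 1.6 mm per rad of backing off. It only nudges the plate along its length and never squeezes it.
- wings (a point): Middle of the black winged thumbscrew on its upright axis, 72 mm above the table, 100 mm from the nest's centre along the nest's x. The wings are one bar 42 mm long (this point's x), 12 mm thick (its y), 30 mm high, 55 to 85 mm above the table; this frame turns with them. Below: a round collar 26 mm across (48 to 56 mm high) on a fixed boss (top 46 mm) and a housing 40 mm wide (top 40 mm).
- thumbscrew (a joint): Turn of the thumbscrew in rad, growing clockwise seen from above; it does not rise or sink. At 0 and 3.14 the wings lie along the nest's x. It seats against a hard stop at 3.14; a quarter turn back from there is 1.57, wings across the clamp. It starts from 0.4 to 1.3, turns with 0.05 N m of friction and stays where it is left.
- bottle: Brown reagent bottle, 48 mm across, 110 mm tall, off to one side; leave alone. Origin under its centre.
- beaker: Open glass beaker, 68 mm across the rim, 85 mm tall, off to one side; leave alone. Origin under its centre.
- dish: Flat covered dish, 90 mm across, 15 mm high, beyond the work; leave alone. Origin under its centre.
Things that resemble listed ones, but are neither listed nor needed, are in the scene too. Of the things that look like the part that bears plate_center, the smallest one is meant.

How it is judged:
On the way, in this order (a step that is already met when the one before it is completed fails the run):
1. the plate lies fully down in the nest, let go and at rest (x of plate_center in the frame of nest between -0.006 and 0.006 m and y of plate_center in the frame of nest between -0.005 and 0.005 m and z of plate_center in the frame of nest between 0 and 0.0045 m and angle between the x axis of plate_center and the x axis of nest, either way round below 0.08 rad and angle between plate_center's own z axis and vertical below 0.06 rad and contact force between the fingers and plate below 0.05 N and linear speed of plate below 0.02 m/s), for 0.2 s.
2. the thumbscrew is turned clockwise until it seats, the plate still in the nest (value of joint thumbscrew above 3.06 rad and x of plate_center in the frame of nest between -0.006 and 0.006 m and y of plate_center in the frame of nest between -0.005 and 0.005 m and z of plate_center in the frame of nest between 0 and 0.0045 m and angle between the x axis of plate_center and the x axis of nest, either way round below 0.08 rad and angle between plate_center's own z axis and vertical below 0.06 rad), for 0.1 s.
At the end, for the whole second after the job is handed in: Thumbscrew at rest 1.57 rad (+-0.26) back from its seat, gripped with over 1.5 N. Plate at rest in the nest, untouched by the fingers: centre within 6 mm along, 5 mm across, under 4.5 mm above the seat, turned under 0.08 and tilted under 0.06 rad (all of step 1 and value of joint thumbscrew between 1.31 and 1.83 rad and velocity of joint thumbscrew between -0.1 and 0.1 rad/s and contact force between the fingers and thumbscrew above 1.5 N); the arm keeps its last pose, push and grip.
It fails at once if the fingers touch a clear face of the plate (contact force between the fingers and plate_c0 above 0.3 N).
It fails at once if the plate is dropped (it falls freely by some 25 mm) (contact force between the fingers and plate below 0.05 N and linear speed of plate above 0.7 m/s).
It fails at once if the bottle, beaker or dish is moved by more than 20 mm or tipped over (distance of any of bottle, beaker, dish from where it was at the start of the episode above 0.02 m or angle between any of bottle, beaker, dish's own z axis and vertical above 0.35 rad).
It also fails if it takes over 72 s, if anything falls off the work surface, if the arm or the gripper's body presses on something with over 40 N, if the wrist force passes 120 N, or if a joint passes its speed limit or range.

## Robot

A 6-joint arm with a two-finger parallel gripper is mounted at the origin on the work surface. World frame = base frame: x ahead of the robot, y to its left, z up, the work surface at z = 0. Lengths are in m, angles in rad, forces in N, time in s.
With the tool pointing down it reaches from about 0.25 to 0.775 m from the base axis. Payload 4 kg.
Tool frame: the origin (TCP) lies on the centre line of the jaws, within the pads' length; the fingertips stand 25 mm ahead of it and the grasp point (between the pads) lies 6 mm ahead of it; z points along the fingers, y is the line along which they close (so a half turn about z gives the same grasp; the last joint's range is limited). The gripper opens to 94 mm and grips with 3 to 60 N. Pads are 16 mm wide; open, the fingers measure 119 mm over their backs; the gripper's body (75 mm by 177 mm) begins 78 mm behind the grasp point.
Start: joints at [-1.304, 0.087, 1.371, -0, 1.684, -0.103], TCP at [0.199, -0.513, 0.209] pointing down, gripper open.
Joint ranges: [-3.1, 3.1], [-0.76, 2.03], [0.27, 2.55], [-1.08, 4.22], [0.17, 2.65], [-2.57, 2.57]. Speed limits (rad/s): [2.79, 2.79, 3.14, 3.14, 3.14, 3.14].

## Interface

Orientations are given as [roll, pitch, yaw] about the fixed x, y, z axes, in that order (R = Rz(yaw) Ry(pitch) Rx(roll)).
In Python, from bench import robot, imaging gives the robot as it stands. The module is installed in compiled form; this text tells all that it offers.
- The arm moves only by the tool drive_tool, never from a script. Its argument "series" is a list of rows, each a list of 3 entries, a list of its own where there are three numbers: the finger opening in m, from 0 to 0.094, then the shift along the tool's x, y, z in m, then the turn, a rotation vector about the tool's x, y, z in rad. A call has 1 to 5 rows; each row is the pose to reach, as a shift and turn from the pose commanded when the call began, along the tool's axes at that moment; what a row does not reach only later rows make up. A row lasts 1/8 s, in which the tool goes at most 62.5 mm and 10.7 degrees, less where a joint would pass 70% of its speed; a pose out of reach is approached as far as the arm can. A call with a gripper value outside its range is refused whole. The fingers move at their own pace and stop on an object; the grip force is fixed at half the most. Time passes only in rows, so rows that repeat a pose let the fingers close. It gives the time, the measured TCP pose, the force, the opening and the grip force at its end, in the units of the state.
- robot.get_obs(): the state, without advancing time (a new reading comes with each control period).
- imaging.snapshot(name): name is "scene" or "top" or "wrist"; returns the picture (384x512x3 uint8, red, green, blue); there is no depth.
- imaging.get_calibration(name): a dict with "intrinsics" (3x3 intrinsics, pixels), "position" and "rotation" of the camera in the world. Camera axes: x right, y up, looking along -z (the intrinsics and any distortion apply to the point x, -y, -z); pixel columns grow to the right and rows downward; lengths in m; the calibration is good to about 2 mm. The wrist camera is an equidistant fisheye: a pixel r from the principal point sees the ray r / f radians off the axis. A picture is of the moment at which its call begins: read the wrist's pose just before it. get_calibration takes no time and is no camera call; for the wrist camera it gives the pose at the moment of the call.
- robot.close_job(): hands the job in; it is judged then, once.
The state is a dict: "time": time; "joint_positions": joint angles; "qvel": joint speeds; "joint_torque": joint torques, N m; "tool_pos": TCP position; "ee_rot": TCP orientation; "wrist_force": force on the tool from outside, world axes, zero at the start; "wrist_torque": the same for the moment, N m; "width": finger opening in m; "finger_force": force on a finger pad.
Only numpy, scipy, OpenCV 4.12 (cv2) and the standard library are available. Lean on these libraries where they do the work, as an engineer would, in place of code of your own. Each camera call takes 0.05 s, during which the arm holds its last target. There are 200 camera calls.

## Working session

There is one attempt and no reset: what is moved stays moved. The work goes in short steps, Python scripts to look and compute and a tool call to move; the robot and the scene stay as the last step left them, time stands still between calls to the robot, and variables do not carry over. Pictures are saved under pics/ and viewed, at most 11 in all, crops included, and the job is handed in when it is done.

Besides the shell and the picture viewer there is one more tool, called as name([rows], argument=value, ...), one row to a line, values as JSON. drive_tool: Moves the arm, as the interface text tells. Its arguments: {"type":"object","properties":{"series":{"type":"array"}},"required":["series"]}

```bash
mkdir -p pics; ls; python3 - <<'E'
from bench import robot, imaging
import cv2, numpy as np
print(robot.get_obs())
a=imaging.snapshot("scene"); b=imaging.snapshot("top")
for n in("scene","top"):
    c=imaging.get_calibration(n); print(n,c)
cv2.imwrite("pics/scene0.png",a[...,::-1]); cv2.imwrite("pics/top0.png",b[...,::-1])
cv2.imwrite("pics/top0b.png",cv2.resize(b[...,::-1],(800,600),interpolation=cv2.INTER_CUBIC))
cv2.imwrite("pics/scene0b.png",cv2.resize(a[...,::-1],(800,600),interpolation=cv2.INTER_CUBIC))
E
```

```text
pics
{'time': 0.0, 'joint_positions': array([-1.30410425e+00,  8.79227217e-02,  1.37222463e+00, -2.95791798e-05,
        1.68359586e+00, -1.03080633e-01]), 'qvel': array([ 0.00139733,  0.00275334, -0.00039581,  0.00032669, -0.00164067,
        0.00100731]), 'joint_torque': array([ 1.52938833e-04, -3.40173090e+01, -3.02429938e+01,  7.16533419e-02,
        3.28387355e-02, -1.61808098e-04]), 'tool_pos': array([ 0.19862618, -0.51230769,  0.20773684]), 'ee_rot': array([-3.13945048e+00, -1.92046372e-04,  3.69769206e-01]), 'wrist_force': array([-0.1956966 ,  0.84028574, -0.1825043 ]), 'wrist_torque': array([-1.99435283e-02, -2.63386440e-02, -4.41776280e-05]), 'finger_force': 0.0, 'width': 0.09400549603174686}
scene {'intrinsics': array([[459.76839915,   0.        , 253.94172639],
       [  0.        , 459.76839915, 194.51384664],
       [  0.        ,   0.        ,   1.        ]]), 'position': array([ 1.41645868, -0.48819883,  0.8943335 ]), 'rotation': array([ 0.85154438, -0.01002699,  1.03319896])}
top {'intrinsics': array([[363.62084546,   0.        , 250.30770533],
       [  0.        , 363.62084546, 177.10996798],
       [  0.        ,   0.        ,   1.        ]]), 'position': array([0.51053903, 0.00835335, 1.12223376]), 'rotation': array([ 0.08509255, -0.01078073, -1.54974981])}
```

View pics/top0b.png

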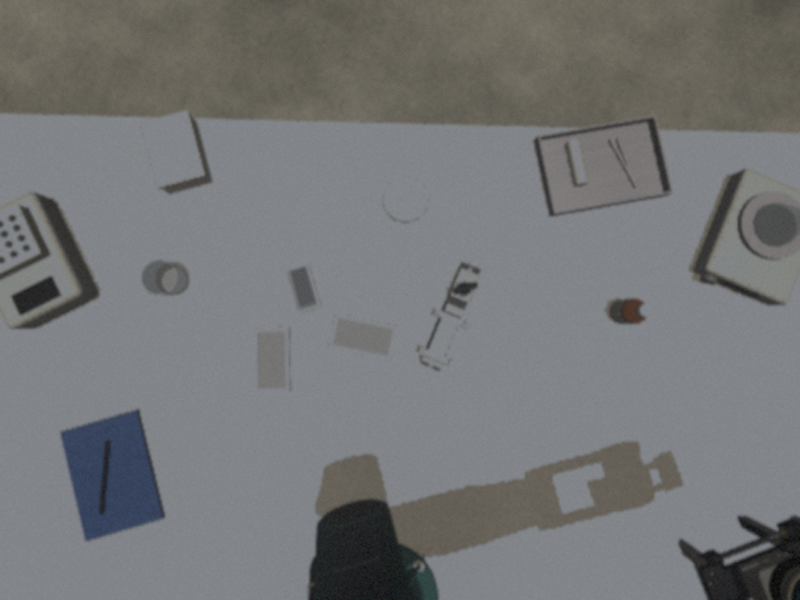

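View pics/scene0b.png

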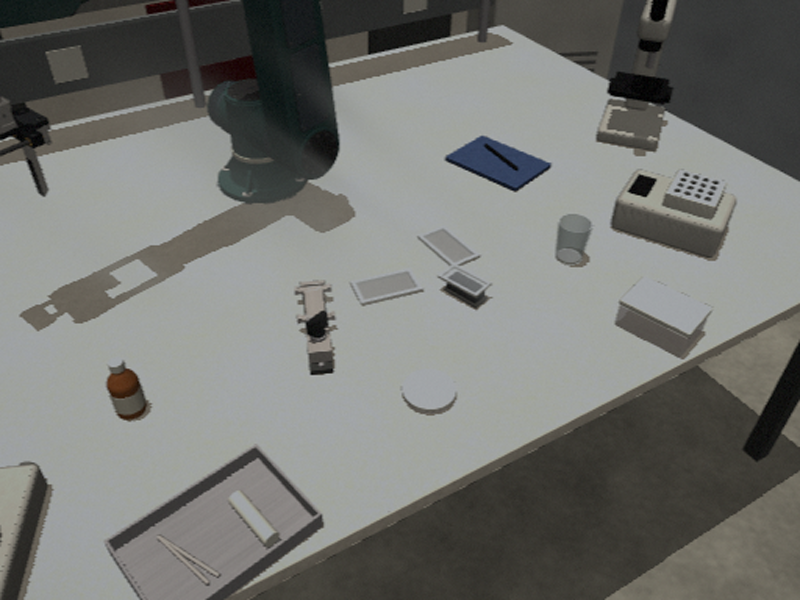

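The top view (800-scale) shows three look-alike plates: (303,287), small, over a dark stand; (273,360) and (362,336), larger, on the table. The clamp runs from (430,365) at the nest end to (468,270) at the screw end, with the wings at (465,289). The smallest plate, on the stand, is the one I want.

```bash
cat > h.py <<'E'
import numpy as np, cv2
from scipy.spatial.transform import Rotation as R
from scipy.optimize import least_squares
from bench import robot, imaging
def ray(c,uv,fish=False):
    K=c["intrinsics"]; x=(uv[0]-K[0,2])/K[0,0]; y=(uv[1]-K[1,2])/K[1,1]
    if fish:
        r=np.hypot(x,y); s=np.sin(r)/max(r,1e-9); d=np.array([x*s,y*s,np.cos(r)])
    else: d=np.array([x,y,1.])
    d=d*[1,-1,-1]
    d=R.from_euler("xyz",c["rotation"]).apply(d); return np.array(c["position"]),d/np.linalg.norm(d)
def onz(c,uv,z,fish=False):
    p,d=ray(c,uv,fish); return p+d*(z-p[2])/d[2]
def tri(rays):
    A=sum(np.eye(3)-np.outer(d,d) for p,d in rays); b=sum((np.eye(3)-np.outer(d,d))@p for p,d in rays)
    X=np.linalg.solve(A,b); return X,[np.linalg.norm((np.eye(3)-np.outer(d,d))@(X-p)) for p,d in rays]
def proj(c,X,fish=False):
    q=R.from_euler("xyz",c["rotation"]).inv().apply(np.array(X)-c["position"])*[1,-1,-1]
    K=c["intrinsics"]
    if fish:
        r=np.linalg.norm(q[...,:2],axis=-1); t=np.arctan2(r,q[...,2]); x=q[...,:2]*(t/r)[...,None]
    else: x=q[...,:2]/q[...,2:]
    return x*[K[0,0],K[1,1]]+K[:2,2]
E
python3 - <<'E'
from h import *
t=imaging.get_calibration("top"); s=imaging.get_calibration("scene")
for n,a,b in(("plate",(303,287),(466,281)),("wings",(465,289),(317,322)),("big1",(273,360),(449,246)),("big2",(362,336),(387,287))):
    a=np.array(a)*.64;b=np.array(b)*.64
    print(n,tri([ray(t,a),ray(s,b)]))
for n,a,z in(("bottle",(628,312),.05),("beaker",(165,278),.04),("dish",(405,200),.01),("nestend",(430,365),.03),("screwend",(468,268),.04)): print(n,onz(t,np.array(a)*.64,z))
w=imaging.get_calibration("wrist");print(w)
o=robot.get_obs(); Rt=R.from_euler("xyz",o["ee_rot"]); print(Rt.as_matrix()); 
p,d=w["position"],R.from_euler("xyz",w["rotation"]); print("cam in tool",Rt.inv().apply(p-o["tool_pos"]),(Rt.inv()*d).as_matrix())
E
```

```text
plate (array([0.58165674, 0.16964142, 0.03018151]), [np.float64(0.002437753491387934), np.float64(0.002437753491387994)])
wings (array([ 0.58110574, -0.13874115,  0.06721897]), [np.float64(0.0005605281792186251), np.float64(0.0005605281792186702)])
big1 (array([ 0.43957346,  0.22809155, -0.00046979]), [np.float64(0.0028090487747252737), np.float64(0.0028090487747251787)])
big2 (array([ 0.48846098,  0.05318621, -0.00282805]), [np.float64(0.0001244718303795648), np.float64(0.00012447183037951013)])
bottle [ 0.54510135 -0.45097504  0.05      ]
beaker [0.59121254 0.42884495 0.04      ]
dish [ 0.75934322 -0.02603638  0.01      ]
nestend [ 0.43678739 -0.0791173   0.03      ]
screwend [ 0.62312278 -0.14840702  0.04      ]
{'intrinsics': array([[297.31863964,   0.        , 252.59665269],
       [  0.        , 297.31863964, 193.49151579],
       [  0.        ,   0.        ,   1.        ]]), 'position': array([ 0.26332525, -0.48668745,  0.38381596]), 'rotation': array([-0.23843184,  0.00305587, -1.20000155])}
[[ 9.32398982e-01  3.61430281e-01 -5.38057003e-04]
 [ 3.61430632e-01 -9.32397041e-01  1.91213033e-03]
 [ 1.89419046e-04 -1.97733865e-03 -9.99998027e-01]]
cam in tool [ 0.06961802 -0.0008991  -0.17597525] [[ 9.92393205e-04  9.71663585e-01  2.36366013e-01]
 [ 9.99998926e-01 -1.21924408e-03  8.13581153e-04]
 [ 1.07871504e-03  2.36364952e-01 -9.71663751e-01]]
```

drive_tool([
  [0.094, [0.046, -0.038, 0], [0, 0, 0]],
  [0.094, [0.092, -0.076, 0], [0, 0, 0]],
  [0.094, [0.138, -0.114, 0], [0, 0, 0]],
  [0.094, [0.184, -0.152, 0], [0, 0, 0]],
  [0.094, [0.23, -0.19, 0], [0, 0, 0]],
])

```text
time: 0.72
tool_pos: [0.345, -0.2507, 0.2085]
ee_rot: [-3.141, -0.0, 0.369]
wrist_force: [-0.9, -0.3, 0.4]
width: 0.0943
finger_force: 0.0
```

drive_tool([
  [0.094, [0.046, -0.038, 0], [0, 0, 0]],
  [0.094, [0.092, -0.076, 0], [0, 0, 0]],
  [0.094, [0.138, -0.114, 0], [0, 0, 0]],
  [0.094, [0.184, -0.152, 0], [0, 0, 0]],
  [0.094, [0.2, -0.165, 0], [0, 0, 0]],
])

```text
time: 1.35
tool_pos: [0.4719, -0.0234, 0.2081]
ee_rot: [-3.14, 0.001, 0.374]
wrist_force: [-0.1, -0.8, 0.4]
width: 0.094
finger_force: 0.0
```

drive_tool([
  [0.094, [0, 0, 0], [0, 0, 0]],
  [0.094, [0, 0, 0], [0, 0, 0]],
])

```text
time: 1.6
tool_pos: [0.4709, -0.0271, 0.2085]
ee_rot: [3.141, 0.001, 0.369]
wrist_force: [0.9, 0.5, 0.1]
width: 0.0939
finger_force: 0.0
```

```bash
python3 - <<'E'
from h import *
import pickle
o=robot.get_obs(); c=imaging.get_calibration("wrist"); w=imaging.snapshot("wrist")
print(o["time"],o["tool_pos"],o["ee_rot"],np.abs(o["qvel"]).max()); pickle.dump(c,open("w1.pkl","wb"))
cv2.imwrite("pics/w1.png",w[...,::-1]);cv2.imwrite("pics/w1b.png",cv2.resize(w[...,::-1],(800,600),interpolation=cv2.INTER_CUBIC))
E
```

```text
1.6 [ 0.4709074  -0.0271319   0.20853985] [3.14138802e+00 1.06895270e-03 3.69107402e-01] 0.01708539737903142
```

View pics/w1b.png

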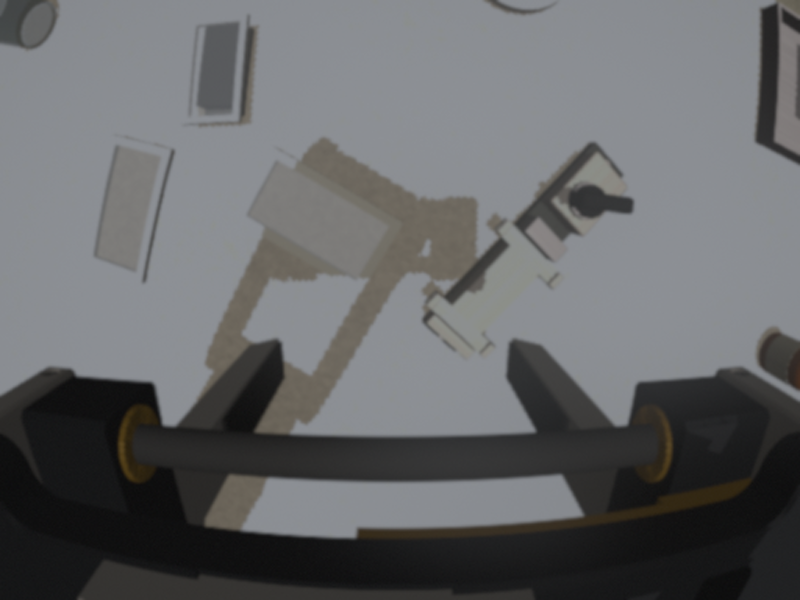

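The plate on its stand has corners at about (197,25), (250,16), (242,122), (187,122). The clamp runs from (455,340) to (605,160) with the wings at (600,200). The tool's bar hides what lies right under the TCP, so I'll view the plate from about 80 mm behind it.

```bash
python3 - <<'E'
from h import *
import pickle
c=pickle.load(open("w1.pkl","rb")); f=lambda u,z:onz(c,np.array(u)*.64,z,True)
P=[f(u,.037) for u in((197,25),(250,16),(242,122),(187,122))]; print(np.round(P,4), np.mean(P,0))
print("clamp end",f((432,312),.036),f((480,352),.036),"wings",f((600,200),.085))
o=robot.get_obs();Rt=R.from_euler("xyz",o["ee_rot"])
print(proj(c,[o["tool_pos"]+Rt.apply([x,0,z]) for x in(0,.03,.06,.1) for z in(.006,.1)],True)/.64)
E
```

```text
[[0.6125 0.1992 0.037 ]
 [0.6301 0.1571 0.037 ]
 [0.5465 0.1287 0.037 ]
 [0.5337 0.1745 0.037 ]] [0.5806985 0.1648642 0.037    ]
clamp end [ 0.45945359 -0.06143089  0.036     ] [ 0.44264822 -0.11050181  0.036     ] wings [ 0.58516275 -0.13196868  0.085     ]
[[397.79561005 361.56820088]
 [396.98952887 306.41976934]
 [398.06778427 291.38292899]
 [397.1325784  257.84214777]
 [398.30254869 216.27030746]
 [397.26227555 207.75904263]
 [398.52533224 114.77081983]
 [397.40743957 140.58740235]]
```

drive_tool([
  [0.094, [0.035, -0.035, 0.0], [0, 0, 0.0]],
  [0.094, [0.07, -0.07, 0.02], [0, 0, 0.03]],
  [0.094, [0.105, -0.105, 0.05], [0, 0, 0.055]],
  [0.094, [0.142, -0.141, 0.078], [0, 0, 0.055]],
  [0.094, [0.142, -0.141, 0.078], [0, 0, 0.055]],
])

```text
time: 2.28
tool_pos: [0.5515, 0.1571, 0.1269]
ee_rot: [-3.14, 0.007, 0.317]
wrist_force: [0.4, -1.3, -0.0]
width: 0.094
finger_force: 0.0
```

drive_tool([
  [0.094, [0, 0, 0], [0, 0, 0]],
  [0.094, [0, 0, 0], [0, 0, 0]],
])

```text
time: 2.52
tool_pos: [0.5534, 0.1548, 0.1326]
ee_rot: [3.141, -0.003, 0.312]
wrist_force: [0.4, -0.1, 0.3]
width: 0.0938
finger_force: 0.0
```

```bash
python3 - <<'E'
from h import *
import pickle
o=robot.get_obs(); c=imaging.get_calibration("wrist"); w=imaging.snapshot("wrist")
print(o["time"],o["tool_pos"],o["ee_rot"],np.abs(o["qvel"]).max()); pickle.dump((c,o),open("w2.pkl","wb"))
cv2.imwrite("pics/w2.png",w[...,::-1]);cv2.imwrite("pics/w2b.png",cv2.resize(w[30:270,100:420,::-1],(800,600),interpolation=cv2.INTER_CUBIC))
E
```

```text
2.525 [0.55344072 0.15476683 0.13255604] [ 3.14075226e+00 -2.60197538e-03  3.12450350e-01] 0.003211976713661774
```

View pics/w2b.png

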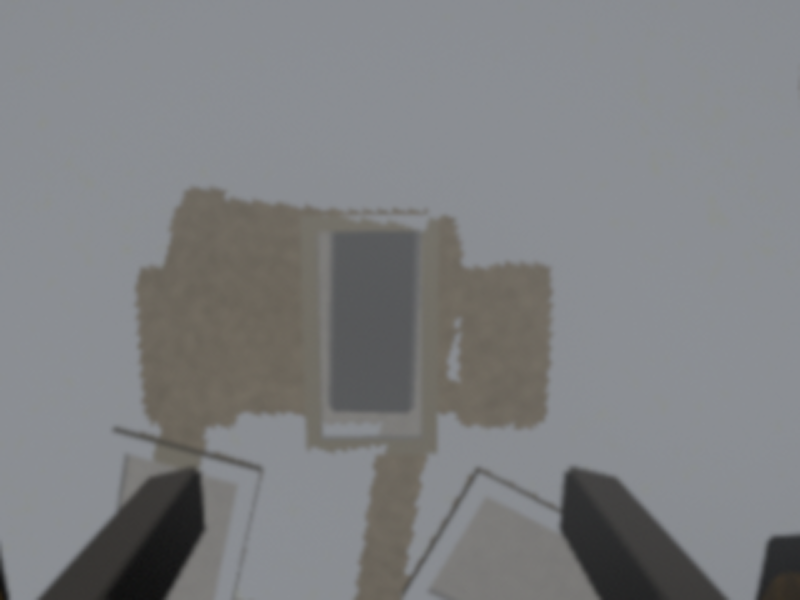

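The plate's outer corners are at about (303,210), (428,210), (437,447), (307,447) in the crop, with the dark stand block seen through the window. The larger plates are clear of it below.

```bash
python3 - <<'E'
from h import *
import pickle
c,o=pickle.load(open("w2.pkl","rb")); f=lambda u,z:onz(c,np.array(u)*.4+[100,30],z,True)
Rt=R.from_euler("xyz",o["ee_rot"])
for z,U in((.037,((303,210),(428,210),(437,447),(307,447))),(.032,((330,230),(418,230),(413,412),(332,412)))):
    P=np.array([f(u,z) for u in U]); T=Rt.inv().apply(P-o["tool_pos"]); print(np.round(T,4),T.mean(0),P.mean(0))
    print(np.linalg.norm(P-np.roll(P,-1,0),axis=1), [np.arctan2(*(a-b)[[1,0]]) for a,b in((P[0],P[3]),(P[1],P[2]))])
c1=pickle.load(open("w1.pkl","rb"))
print("tri",tri([ray(c,np.array((370,325))*.4+[100,30],True),ray(c1,np.array((219,71))*.64,True)]))
E
```

```text
[[ 0.0776 -0.0297  0.0957]
 [ 0.0775  0.0155  0.0958]
 [-0.0115  0.02    0.0955]
 [-0.0116 -0.0297  0.0955]] [ 0.03298889 -0.00596598  0.09563722] [0.58325991 0.17058443 0.037     ]
[0.04529638 0.08908972 0.04966998 0.08918382] [np.float64(0.31331804320633405), np.float64(0.36243329423642456)]
[[ 0.0701 -0.0203  0.1007]
 [ 0.0701  0.0122  0.1007]
 [ 0.001   0.0109  0.1006]
 [ 0.001  -0.0202  0.1005]] [ 0.03555294 -0.00435571  0.10064527] [0.58620849 0.16984029 0.032     ]
[0.03248479 0.06913202 0.03108228 0.06917376] [np.float64(0.3136869476120712), np.float64(0.29339905766967056)]
tri (array([0.58271463, 0.17074278, 0.02055537]), [np.float64(0.000808735046716639), np.float64(0.000808735046716742)])
```

drive_tool([
  [0.094, [0.033, -0.0055, 0.01], [0, 0, -0.015]],
  [0.094, [0.033, -0.0055, 0.04], [0, 0, -0.015]],
  [0.094, [0.033, -0.0055, 0.07], [0, 0, -0.015]],
  [0.094, [0.033, -0.0055, 0.085], [0, 0, -0.015]],
  [0.094, [0.033, -0.0055, 0.092], [0, 0, -0.015]],
])

```text
time: 3.2
tool_pos: [0.5825, 0.1712, 0.0389]
ee_rot: [3.141, -0.0, 0.329]
wrist_force: [0.5, -0.5, 0.9]
width: 0.0938
finger_force: 0.0
```

drive_tool([
  [0.094, [0, 0, 0], [0, 0, 0]],
  [0.094, [0, 0, 0], [0, 0, 0]],
  [0.09, [0, 0, 0], [0, 0, 0]],
])

```text
time: 3.58
tool_pos: [0.5833, 0.172, 0.0401]
ee_rot: [3.141, -0.002, 0.33]
wrist_force: [0.2, 0.8, 1.0]
width: 0.0902
finger_force: 0.0
```

```bash
python3 - <<'E'
from h import *
o=robot.get_obs(); w=imaging.snapshot("wrist")
print(o["tool_pos"],o["ee_rot"],o["wrist_force"])
cv2.imwrite("pics/w3b.png",cv2.resize(w[60:300,100:420,::-1],(800,600),interpolation=cv2.INTER_CUBIC))
E
```

```text
[0.58325663 0.1719776  0.04005341] [ 3.14122489e+00 -2.08275646e-03  3.29847798e-01] [0.18100957 0.76957292 0.96258773]
```

View pics/w3b.png

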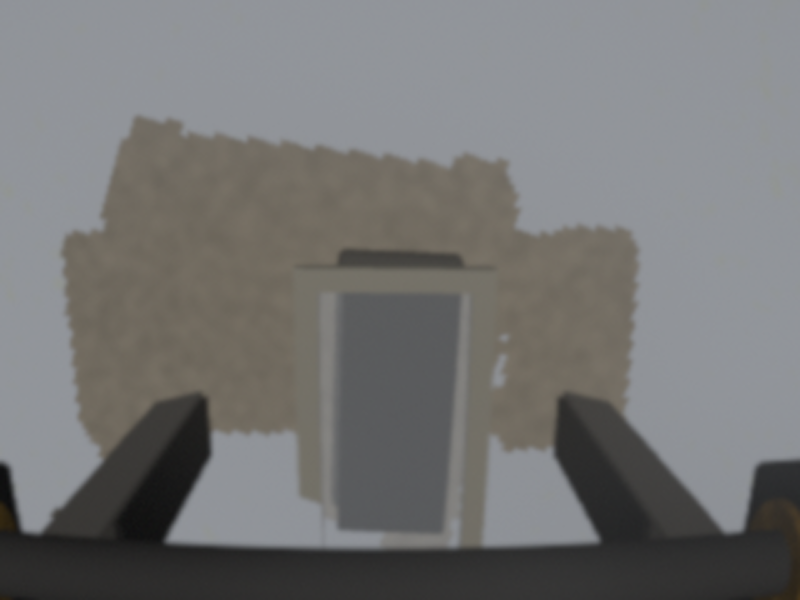

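The plate lies between the open fingers: far edge at row 267, left edge at col 297 and right edge at col 495. Its centre is a few millimetres to the right of the finger midline at col 383.

```bash
python3 - <<'E'
from h import *
o=robot.get_obs(); c=imaging.get_calibration("wrist");Rt=R.from_euler("xyz",o["ee_rot"])
for u in((297,267),(495,267),(303,480),(488,480)): print(Rt.inv().apply(onz(c,np.array(u)*.4+[100,60],.037,True)-o["tool_pos"]))
for u in((210,395),(556,395)): print(Rt.inv().apply(onz(c,np.array(u)*.4+[100,60],.015,True)-o["tool_pos"]))
E
```

```text
[ 0.04278996 -0.02174728  0.00287625]
[0.0429019  0.02666075 0.00289101]
[-0.01378085 -0.02184122  0.00278253]
[-0.01384808  0.02720093  0.00279719]
[ 0.00239178 -0.05079052  0.02480063]
[0.00250673 0.04945451 0.02483101]
```

drive_tool([
  [0.09, [-0.002, 0.0025, 0], [0, 0, 0]],
  [0.075, [-0.002, 0.0025, 0], [0, 0, 0]],
  [0.062, [-0.002, 0.0025, 0], [0, 0, 0]],
  [0.056, [-0.002, 0.0025, 0], [0, 0, 0]],
  [0.052, [-0.002, 0.0025, 0], [0, 0, 0]],
])

```text
time: 4.25
tool_pos: [0.5815, 0.1688, 0.0388]
ee_rot: [3.142, 0.0, 0.33]
wrist_force: [0.3, -0.6, -0.5]
width: 0.054
finger_force: 0.0
```

drive_tool([
  [0.05, [0, 0, 0], [0, 0, 0]],
  [0.047, [0, 0, 0], [0, 0, 0]],
  [0.045, [0, 0, 0], [0, 0, 0]],
  [0.045, [0, 0, 0], [0, 0, 0]],
  [0.045, [0, 0, 0], [0, 0, 0]],
])

```text
time: 4.88
tool_pos: [0.5814, 0.1688, 0.0388]
ee_rot: [3.142, 0.0, 0.33]
wrist_force: [-0.1, 0.3, -0.5]
width: 0.0483
finger_force: 30.0
```

drive_tool([
  [0.045, [0, 0, -0.01], [0, 0, 0]],
  [0.045, [0, 0, -0.03], [0, 0, 0]],
  [0.045, [0, 0, -0.055], [0, 0, 0]],
  [0.045, [0, 0, -0.08], [0, 0, 0]],
  [0.045, [0, 0, -0.085], [0, 0, 0]],
])

```text
time: 5.5
tool_pos: [0.5829, 0.1692, 0.1269]
ee_rot: [3.141, -0.005, 0.33]
wrist_force: [-0.7, 0.4, -0.9]
width: 0.0488
finger_force: 30.0
```

drive_tool([
  [0.045, [-0.02, 0.009, 0], [0, 0, 0.05]],
  [0.045, [-0.055, 0.025, 0], [0, 0, 0.13]],
  [0.045, [-0.09, 0.04, 0], [0, 0, 0.21]],
  [0.045, [-0.125, 0.056, 0], [0, 0, 0.29]],
  [0.045, [-0.145, 0.065, 0], [0, 0, 0.345]],
])

```text
time: 6.12
tool_pos: [0.4635, 0.0594, 0.123]
ee_rot: [3.141, 0.002, -0.018]
wrist_force: [-0.6, -0.1, -0.7]
width: 0.0484
finger_force: 30.0
```

drive_tool([
  [0.045, [-0.02, 0.02, 0], [0, 0, 0.05]],
  [0.045, [-0.05, 0.05, 0], [0, 0, 0.15]],
  [0.045, [-0.08, 0.08, 0], [0, 0, 0.24]],
  [0.045, [-0.105, 0.1, 0], [0, 0, 0.32]],
  [0.045, [-0.114, 0.11, 0], [0, 0, 0.345]],
])

```text
time: 6.75
tool_pos: [0.3484, -0.0484, 0.1233]
ee_rot: [-3.142, 0.0, -0.362]
wrist_force: [-0.2, 0.2, -0.9]
width: 0.0487
finger_force: 30.0
```

drive_tool([
  [0.045, [0, 0, 0], [0, 0, 0]],
  [0.045, [0, 0, 0], [0, 0, 0]],
])

```text
time: 7.0
tool_pos: [0.3503, -0.0475, 0.1238]
ee_rot: [-3.141, -0.0, -0.359]
wrist_force: [-0.5, -0.6, -0.9]
width: 0.0482
finger_force: 30.0
```

```bash
python3 - <<'E'
from h import *
import pickle
o=robot.get_obs(); c=imaging.get_calibration("wrist"); w=imaging.snapshot("wrist")
print(o["time"],o["tool_pos"],o["ee_rot"],np.abs(o["qvel"]).max()); pickle.dump((c,o),open("w4.pkl","wb"))
cv2.imwrite("pics/w4.png",w[...,::-1]);cv2.imwrite("pics/w4b.png",cv2.resize(w[30:300,70:430,::-1],(800,600),interpolation=cv2.INTER_CUBIC))
E
```

```text
7.0 [ 0.35029351 -0.04752028  0.12384958] [-3.14110888e+00 -9.68023114e-05 -3.59014107e-01] 0.006655668738319645
```

View pics/w4b.png

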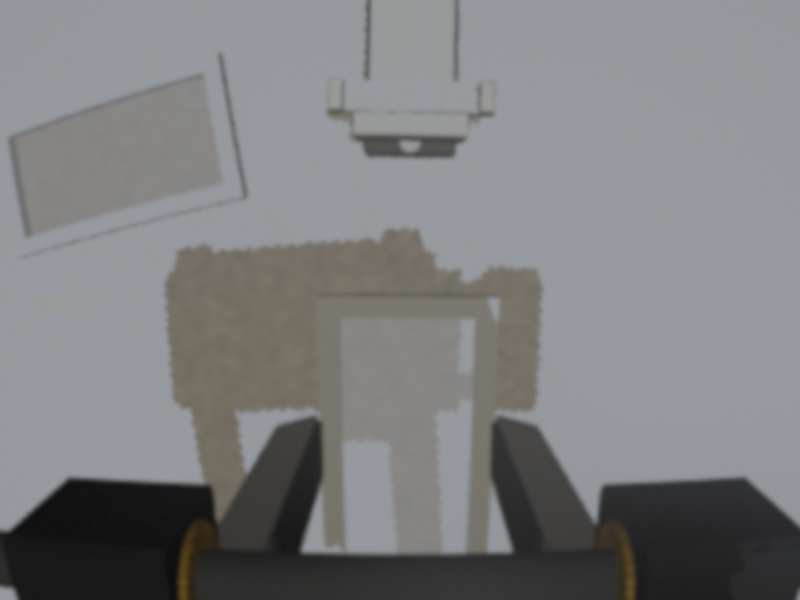

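The plate is held square between the fingers: edges at cols 317 and 497, far edge at row 295. The clamp's end is straight ahead, with the guides' outer faces at cols 327 and 496 (row 97) and the end-stop block at rows 113-138. For the clamp's yaw and the wings I'll enlarge the earlier w1 view.

```bash
python3 - <<'E'
from h import *
w=cv2.imread("pics/w1.png"); cv2.imwrite("pics/w1c.png",cv2.resize(w[80:240,260:420],(600,600),interpolation=cv2.INTER_CUBIC))
E
```

```text
(no output)
```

View pics/w1c.png

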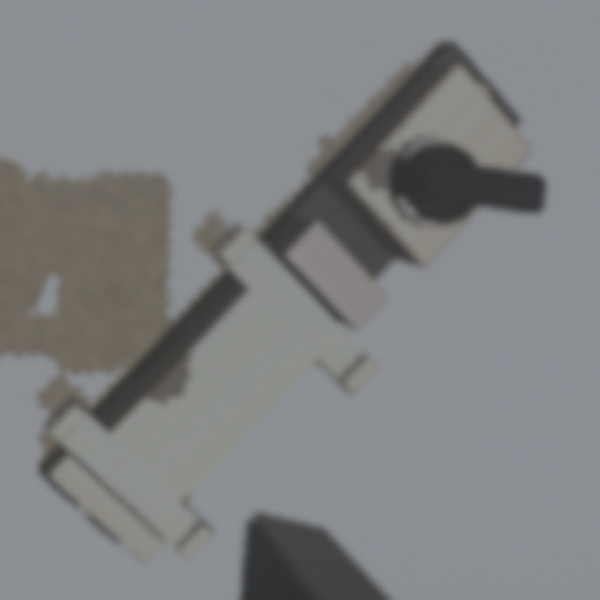

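```bash
python3 - <<'E'
from h import *
import pickle
c1=pickle.load(open("w1.pkl","rb")); c4,o=pickle.load(open("w4.pkl","rb"))
f1=lambda u,z:onz(c1,np.array(u)/3.75+[260,80],z,True); f4=lambda u,z:onz(c4,np.array(u)*.45+[70,30],z,True)
Rt=R.from_euler("xyz",o["ee_rot"]); t=lambda P:np.round(Rt.inv().apply(P-o["tool_pos"])*1e3,1)
print("w4 guides L,R",t(f4((327,97),.036)),t(f4((496,97),.036)))
print("endstop L,R far edge",t(f4((352,113),.038)),t(f4((470,113),.038)))
print("pedestal L/R row75",t(f4((368,75),.032)),t(f4((457,75),.032)),"row5",t(f4((370,5),.032)),t(f4((457,5),.032)))
for n,u,z in(("RF",(364,380),.036),("RN",(198,538),.036),("LF",(230,245),.036),("LN",(58,420),.036),("jaw L",(285,252),.038),("jawR",(350,325),.038),("wingtop end",(545,193),.083),("wingtop other",(395,178),.083),("collar",(437,183),.054),("endL",(50,462),.038),("endR",(155,558),.038)): print(n,t(f1(u,z)))
# plate in tool
print("plate",[t(f4(u,.12)) for u in((317,295),(497,295),(325,545),(487,545))])
E
```

```text
w4 guides L,R [112.7 -33.   87.9] [112.9  33.9  87.8]
endstop L,R far edge [105.6 -22.9  85.9] [105.8  23.3  85.8]
pedestal L/R row75 [122.2 -17.   91.9] [122.4  18.7  91.9] row5 [152.5 -16.4  91.9] [152.7  18.8  91.9]
RF [191.9  34.6  87.9]
RN [115.   30.3  87.8]
LF [192.1 -30.4  87.9]
LN [113.3 -32.7  87.9]
jaw L [202.8 -16.   85.9]
jawR [201.1  16.9  85.9]
wingtop end [266.8  18.9  40.9]
wingtop other [234.8 -18.8  40.9]
collar [251.4   1.1  69.9]
endL [101.6 -25.6  85.9]
endR [100.6  23.5  85.8]
plate [array([ 44.1, -26.2,   3.9]), array([44.2, 23.5,  3.8]), array([-33.3, -26.7,   3.9]), array([-33.2,  23.6,   3.8])]
```

drive_tool([
  [0.045, [0.03, 0.001, 0], [0, 0, 0]],
  [0.045, [0.07, 0.0018, 0], [0, 0, 0]],
  [0.045, [0.11, 0.0018, 0], [0, 0, 0]],
  [0.045, [0.145, 0.0018, 0.015], [0, 0, 0]],
  [0.045, [0.1535, 0.0018, 0.035], [0, 0, 0]],
])

```text
time: 7.68
tool_pos: [0.4955, -0.1038, 0.0883]
ee_rot: [-3.141, -0.001, -0.359]
wrist_force: [-0.3, 0.5, -1.1]
width: 0.0486
finger_force: 30.0
```

drive_tool([
  [0.045, [0, 0, 0.015], [0, 0, 0]],
  [0.045, [0, 0, 0.025], [0, 0, 0]],
  [0.045, [0, 0, 0.028], [0, 0, 0]],
  [0.045, [0, 0, 0.028], [0, 0, 0]],
])

```text
time: 8.18
tool_pos: [0.4927, -0.1036, 0.0613]
ee_rot: [3.142, -0.001, -0.36]
wrist_force: [0.1, 0.6, -0.6]
width: 0.0484
finger_force: 30.0
```

```bash
python3 - <<'E'
from h import *
import pickle
o=robot.get_obs(); c=imaging.get_calibration("wrist"); w=imaging.snapshot("wrist")
print(o["time"],o["tool_pos"],o["ee_rot"],np.abs(o["qvel"]).max()); pickle.dump((c,o),open("w5.pkl","wb"))
cv2.imwrite("pics/w5.png",w[...,::-1]);cv2.imwrite("pics/w5b.png",cv2.resize(w[100:280,130:370,::-1],(800,600),interpolation=cv2.INTER_CUBIC))
E
```

```text
8.175 [ 0.49266012 -0.10360627  0.06131987] [ 3.14152049e+00 -8.44636639e-04 -3.59954997e-01] 0.012548398490751494
```

View pics/w5b.png

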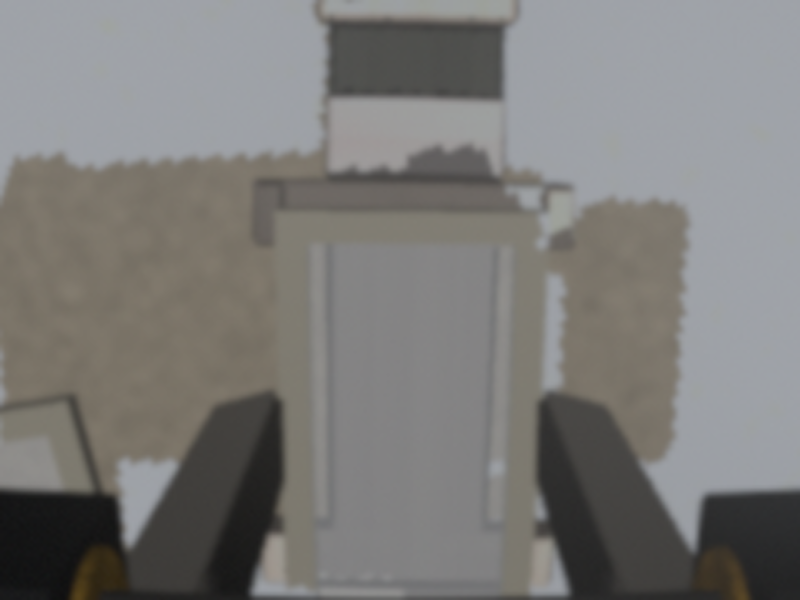

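The plate hovers over the nest with its edges at cols 275 and 545 and its far edge at row 210. The guides' outer faces are at cols 252 and 575, the jaw spans cols 328-505 with its face at row 178, and the pedestal edges seen through the window are at cols 330 and 495.

```bash
python3 - <<'E'
from h import *
import pickle
c,o=pickle.load(open("w5.pkl","rb")); Rt=R.from_euler("xyz",o["ee_rot"])
g=lambda n,u,z:print(n,np.round(Rt.inv().apply(onz(c,np.array(u)*.3+[130,100],z,True)-o["tool_pos"])*1e3,1))
for u in((275,210),(545,210),(283,480),(535,480)): g("plate",u,.0595)
g("guideL",(252,215),.036);g("guideR",(575,215),.036);g("guide far edge",(265,180),.036);g("guide near edge L",(262,243),.036)
g("jawL",(328,178),.038);g("jawR",(505,178),.038);g("jaw back",(415,97),.038)
for u in((330,260),(497,260),(330,520),(486,520)): g("ped",u,.032)
E
```

```text
plate [ 44.3 -26.    1.9]
plate [44.3 23.1  1.9]
plate [ -8.7 -26.3   1.8]
plate [-8.6 23.1  1.8]
guideL [ 40.  -34.1  25.4]
guideR [40.1 32.6 25.4]
guide far edge [ 47.3 -31.2  25.4]
guide near edge L [ 34.2 -32.2  25.3]
jawL [ 47.8 -18.   23.4]
jawR [47.9 17.7 23.4]
jaw back [64.1 -0.5 23.4]
ped [ 29.8 -18.4  29.3]
ped [29.8 16.9 29.3]
ped [-30.5 -19.7  29.3]
ped [-30.5  16.   29.3]
```

drive_tool([
  [0.045, [0.001, 0.0003, 0.006], [0, 0, 0.012]],
  [0.045, [0.001, 0.0003, 0.012], [0, 0, 0.012]],
  [0.045, [0.001, 0.0003, 0.016], [0, 0, 0.012]],
  [0.045, [0.001, 0.0003, 0.0185], [0, 0, 0.012]],
  [0.045, [0.001, 0.0003, 0.0185], [0, 0, 0.012]],
])

```text
time: 8.85
tool_pos: [0.4933, -0.1043, 0.0421]
ee_rot: [3.141, 0.001, -0.372]
wrist_force: [1.3, 1.5, -1.1]
width: 0.0484
finger_force: 30.0
```

drive_tool([
  [0.045, [0, 0, 0.0], [0, 0, 0]],
  [0.045, [0, 0, 0.001], [0, 0, 0]],
  [0.045, [0, 0, 0.002], [0, 0, 0]],
  [0.045, [0, 0, 0.002], [0, 0, 0]],
])

```text
time: 9.35
tool_pos: [0.4934, -0.1043, 0.0403]
ee_rot: [3.142, 0.0, -0.372]
wrist_force: [-0.9, 0.5, -1.3]
width: 0.0487
finger_force: 30.0
```

drive_tool([
  [0.045, [0, 0, 0.001], [0, 0, 0]],
  [0.045, [0, 0, 0.001], [0, 0, 0]],
])

```text
time: 9.6
tool_pos: [0.4934, -0.1043, 0.0393]
ee_rot: [3.142, 0.0, -0.372]
wrist_force: [0.5, 0.2, -0.5]
width: 0.0488
finger_force: 30.0
```

drive_tool([
  [0.045, [0, 0, 0.001], [0, 0, 0]],
  [0.045, [0, 0, 0.001], [0, 0, 0]],
])

```text
time: 9.85
tool_pos: [0.4936, -0.1044, 0.0388]
ee_rot: [3.142, -0.0, -0.372]
wrist_force: [-1.0, 0.4, 1.3]
width: 0.0486
finger_force: 30.0
```

drive_tool([
  [0.045, [0, 0, 0.0007], [0, 0, 0]],
  [0.045, [0, 0, 0.0007], [0, 0, 0]],
])

```text
time: 10.1
tool_pos: [0.4936, -0.1044, 0.0387]
ee_rot: [3.142, -0.001, -0.372]
wrist_force: [-2.4, 0.7, 6.3]
width: 0.0487
finger_force: 30.0
```

drive_tool([
  [0.05, [0, 0, 0], [0, 0, 0]],
  [0.053, [0, 0, 0], [0, 0, 0]],
  [0.058, [0, 0, 0], [0, 0, 0]],
  [0.07, [0, 0, 0], [0, 0, 0]],
  [0.08, [0, 0, 0], [0, 0, 0]],
])

```text
time: 10.72
tool_pos: [0.4934, -0.1043, 0.0375]
ee_rot: [3.142, 0.0, -0.372]
wrist_force: [-0.9, 0.5, 0.1]
width: 0.0749
finger_force: 0.0
```

drive_tool([
  [0.08, [0, 0, 0], [0, 0, 0]],
  [0.08, [0, 0, -0.01], [0, 0, 0]],
  [0.08, [0, 0, -0.03], [0, 0, 0]],
  [0.08, [0, 0, -0.06], [0, 0, 0]],
  [0.08, [0, 0, -0.09], [0, 0, 0]],
])

```text
time: 11.35
tool_pos: [0.4936, -0.1043, 0.1293]
ee_rot: [3.142, -0.001, -0.372]
wrist_force: [0.5, -0.7, 0.4]
width: 0.0804
finger_force: 0.0
```

drive_tool([
  [0.08, [0, 0, 0], [0, 0, 0]],
  [0.08, [0, 0, 0], [0, 0, 0]],
])

```text
time: 11.6
tool_pos: [0.493, -0.1042, 0.1269]
ee_rot: [3.141, 0.001, -0.372]
wrist_force: [0.6, -1.0, -0.4]
width: 0.0796
finger_force: 0.0
```

```bash
python3 - <<'E'
from h import *
import pickle
o=robot.get_obs(); c=imaging.get_calibration("wrist"); w=imaging.snapshot("wrist")
print(o["time"],o["tool_pos"],o["ee_rot"],np.abs(o["qvel"]).max()); pickle.dump((c,o),open("w6.pkl","wb"))
cv2.imwrite("pics/w6.png",w[...,::-1]);cv2.imwrite("pics/w6b.png",cv2.resize(w[60:270,110:390,::-1],(800,600),interpolation=cv2.INTER_CUBIC))
E
```

```text
11.6 [ 0.4930351  -0.1041796   0.12687241] [ 3.14144858e+00  1.02360705e-03 -3.72174240e-01] 0.02424736295028368
```

View pics/w6b.png

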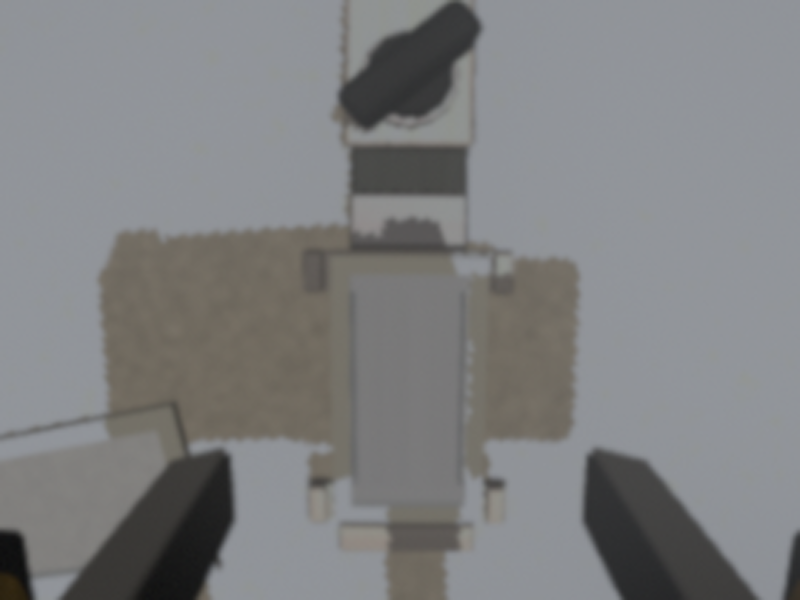

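The plate lies in the nest between all four guides and clear of the end stop at row 520, square to the clamp, and the fingers are off it. The wings' top runs from (352,108) to (470,15), centre about (411,62).

```bash
python3 - <<'E'
from h import *
import pickle
c,o=pickle.load(open("w6.pkl","rb")); Rt=R.from_euler("xyz",o["ee_rot"])
t=lambda u,z:Rt.inv().apply(onz(c,np.array(u)*.35+[110,60],z,True)-o["tool_pos"])*1e3
g=lambda n,u,z:print(n,np.round(t(u,z),1))
for n,u in(("e1 left",(340,92)),("e1 right",(368,125)),("e2 L",(455,2)),("e2 R",(482,28))): g(n,u,.085)
g("collar",(411,75),.055)
for u in((330,255),(487,255)): g("plate far",u,.037)
g("gL",(303,270),.036);g("gR",(515,270),.036);g("gLn",(308,500),.036);g("gRn",(506,500),.036);g("jawface",(408,248),.038);g("stop",(408,523),.038)
for u in((330,450),(488,450)): g("plate near",u,.037)
g("housing L",(345,140),.04);g("housing R",(473,140),.04)
print(o["joint_positions"])
E
```

```text
e1 left [ 90.9 -18.9  41.8]
e1 right [ 82.3 -11.8  41.8]
e2 L [114.5  10.3  41.8]
e2 R [107.7  17.1  41.8]
collar [98.8 -0.8 71.8]
plate far [ 44.6 -26.1  89.8]
plate far [44.6 23.2 89.8]
gL [ 39.8 -34.8  90.8]
gR [39.9 32.3 90.8]
gLn [-37.9 -35.4  90.9]
gRn [-37.8  31.7  90.9]
jawface [46.8 -1.6 88.8]
stop [-45.3  -1.5  88.9]
plate near [-19.6 -27.3  89.9]
plate near [-19.6  24.9  89.9]
housing L [ 80.5 -20.9  86.8]
housing R [80.6 18.3 86.8]
[-3.20732741e-01  1.65539556e-02  1.60804376e+00 -9.13735248e-05
  1.51802460e+00  1.62224262e+00]
```

drive_tool([
  [0.06, [0.02, 0, -0.02], [0, 0, -0.17]],
  [0.06, [0.05, 0.0003, -0.02], [0, 0, -0.34]],
  [0.05, [0.08, 0.0007, -0.02], [0, 0, -0.52]],
  [0.05, [0.0995, 0.0007, -0.02], [0, 0, -0.7]],
  [0.05, [0.0995, 0.0007, -0.02], [0, 0, -0.87]],
])

```text
time: 12.28
tool_pos: [0.5859, -0.1414, 0.1448]
ee_rot: [-3.139, 0.003, 0.503]
wrist_force: [0.4, 0.6, 0.6]
width: 0.0498
finger_force: 0.0
```

drive_tool([
  [0.05, [0, 0, 0], [0, 0, -0.18]],
  [0.05, [0, 0, 0], [0, 0, -0.36]],
  [0.05, [0, 0, 0], [0, 0, -0.54]],
  [0.05, [0, 0, 0], [0, 0, -0.72]],
  [0.05, [0, 0, 0], [0, 0, -0.87]],
])

```text
time: 12.9
tool_pos: [0.585, -0.1409, 0.1453]
ee_rot: [-3.138, -0.0, 1.373]
wrist_force: [0.1, 0.7, -0.4]
width: 0.05
finger_force: 0.0
```

drive_tool([
  [0.05, [0, 0, 0], [0, 0, -0.18]],
  [0.05, [0, 0, 0], [0, 0, -0.36]],
  [0.05, [0, 0, 0], [0, 0, -0.532]],
  [0.05, [0, 0, 0], [0, 0, -0.532]],
  [0.05, [0, 0, 0], [0, 0, -0.532]],
])

```text
time: 13.52
tool_pos: [0.5855, -0.141, 0.1465]
ee_rot: [-3.14, -0.001, 1.897]
wrist_force: [0.1, -0.6, -0.2]
width: 0.0499
finger_force: 0.0
```

```bash
python3 - <<'E'
from h import *
import pickle
o=robot.get_obs(); c=imaging.get_calibration("wrist"); w=imaging.snapshot("wrist")
print(o["time"],o["tool_pos"],o["ee_rot"],o["joint_positions"][5]); pickle.dump((c,o),open("w7.pkl","wb"))
cv2.imwrite("pics/w7.png",w[...,::-1]);cv2.imwrite("pics/w7b.png",cv2.resize(w[90:300,110:390,::-1],(800,600),interpolation=cv2.INTER_CUBIC))
E
```

```text
13.525 [ 0.58545313 -0.14099711  0.14650173] [-3.14000539e+00 -1.17266829e-03  1.89739635e+00] -0.6570400267414577
```

View pics/w7b.png

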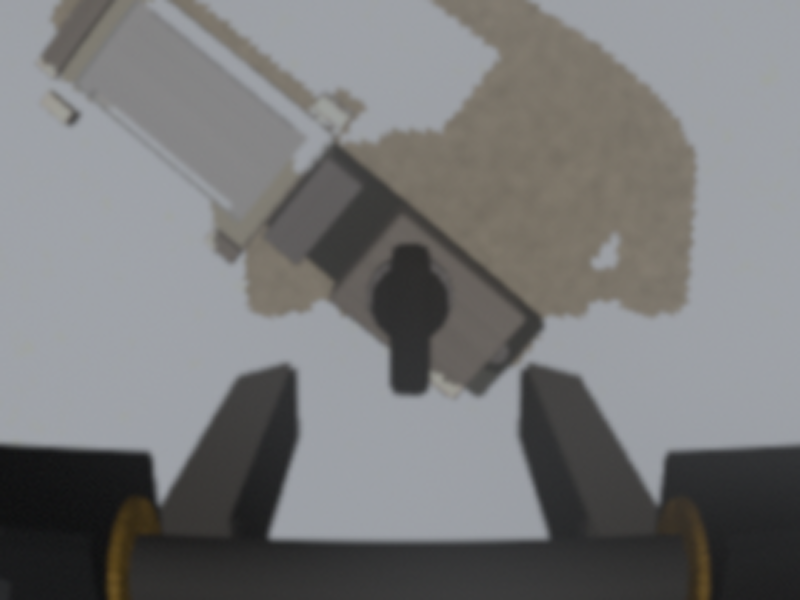

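The bar is upright in the image at cols 390-430, midway between the fingers (cols 297 and 520), with its ends at rows 245 and 394. I'll check the offset along the bar.

```bash
python3 - <<'E'
from h import *
import pickle
c,o=pickle.load(open("w7.pkl","rb")); Rt=R.from_euler("xyz",o["ee_rot"])
for u in((410,245),(410,394),(390,370),(430,370)): print(np.round(Rt.inv().apply(onz(c,np.array(u)*.35+[110,90],.085,True)-o["tool_pos"])*1e3,1))
for u in((297,370),(520,370)): print(np.round(Rt.inv().apply(onz(c,np.array(u)*.35+[110,90],.1215,True)-o["tool_pos"])*1e3,1))
E
```

```text
[26.5  2.1 61.5]
[-18.4   2.2  61.5]
[-10.9  -3.7  61.5]
[-10.9   8.1  61.5]
[  1.3 -26.3  25. ]
[ 1.4 29.6 25. ]
```

drive_tool([
  [0.05, [0.0015, 0.0005, 0.015], [0, 0, 0]],
  [0.05, [0.0015, 0.0005, 0.03], [0, 0, 0]],
  [0.05, [0.0015, 0.0005, 0.045], [0, 0, 0]],
  [0.05, [0.0015, 0.0005, 0.056], [0, 0, 0]],
  [0.05, [0.0015, 0.0005, 0.061], [0, 0, 0]],
])

```text
time: 14.2
tool_pos: [0.5854, -0.1394, 0.0853]
ee_rot: [-3.14, -0.001, 1.9]
wrist_force: [0.4, 0.9, 0.2]
width: 0.05
finger_force: 0.0
```

drive_tool([
  [0.04, [0, 0, 0], [0, 0, 0]],
  [0.025, [0, 0, 0], [0, 0, 0]],
  [0.015, [0, 0, 0], [0, 0, 0]],
  [0.008, [0, 0, 0], [0, 0, 0]],
  [0.006, [0, 0, 0], [0, 0, 0]],
])

```text
time: 14.82
tool_pos: [0.5856, -0.1399, 0.0871]
ee_rot: [-3.141, 0.0, 1.9]
wrist_force: [-3.0, 0.4, 2.1]
width: 0.0103
finger_force: 30.0
```

drive_tool([
  [0.004, [0, 0, 0], [0, 0, 0]],
  [0.004, [0, 0, 0], [0, 0, 0]],
])

```text
time: 15.08
tool_pos: [0.5856, -0.1399, 0.0871]
ee_rot: [-3.141, 0.0, 1.9]
wrist_force: [-3.9, -1.3, 4.5]
width: 0.0105
finger_force: 30.0
```

drive_tool([
  [0.004, [0, 0, 0], [0, 0, 0.08]],
  [0.004, [0, 0, 0], [0, 0, 0.18]],
  [0.004, [0, 0, 0], [0, 0, 0.28]],
  [0.004, [0, 0, 0], [0, 0, 0.4]],
  [0.004, [0, 0, 0], [0, 0, 0.5]],
])

```text
time: 15.7
tool_pos: [0.586, -0.1399, 0.0871]
ee_rot: [3.141, 0.001, 1.396]
wrist_force: [-2.5, -0.4, 3.5]
width: 0.0102
finger_force: 30.0
```

drive_tool([
  [0.004, [0, 0, 0], [0, 0, 0.1]],
  [0.004, [0, 0, 0], [0, 0, 0.2]],
  [0.004, [0, 0, 0], [0, 0, 0.3]],
  [0.004, [0, 0, 0], [0, 0, 0.4]],
  [0.004, [0, 0, 0], [0, 0, 0.5]],
])

```text
time: 16.32
tool_pos: [0.5862, -0.14, 0.0871]
ee_rot: [3.14, 0.0, 0.897]
wrist_force: [-2.0, -0.2, 3.2]
width: 0.01
finger_force: 30.0
```

Low forces, turning cleanly. Continuing; about 1.27 rad remain.

drive_tool([
  [0.004, [0, 0, 0], [0, 0, 0.1]],
  [0.004, [0, 0, 0], [0, 0, 0.2]],
  [0.004, [0, 0, 0], [0, 0, 0.3]],
  [0.004, [0, 0, 0], [0, 0, 0.4]],
  [0.004, [0, 0, 0], [0, 0, 0.5]],
])

```text
time: 16.95
tool_pos: [0.5864, -0.1402, 0.0871]
ee_rot: [3.14, -0.001, 0.397]
wrist_force: [-0.3, -1.7, 1.8]
width: 0.01
finger_force: 30.0
```

drive_tool([
  [0.004, [0, 0, 0], [0, 0, 0.1]],
  [0.004, [0, 0, 0], [0, 0, 0.2]],
  [0.004, [0, 0, 0], [0, 0, 0.3]],
  [0.004, [0, 0, 0], [0, 0, 0.4]],
  [0.004, [0, 0, 0], [0, 0, 0.5]],
])

```text
time: 17.58
tool_pos: [0.5865, -0.1406, 0.0871]
ee_rot: [3.14, -0.002, -0.104]
wrist_force: [-1.2, -2.2, 2.8]
width: 0.0102
finger_force: 30.0
```

drive_tool([
  [0.004, [0, 0, 0], [0, 0, 0.06]],
  [0.004, [0, 0, 0], [0, 0, 0.12]],
  [0.004, [0, 0, 0], [0, 0, 0.16]],
  [0.004, [0, 0, 0], [0, 0, 0.18]],
  [0.004, [0, 0, 0], [0, 0, 0.18]],
])

```text
time: 18.2
tool_pos: [0.5864, -0.1406, 0.0871]
ee_rot: [3.14, -0.002, -0.28]
wrist_force: [0.7, -3.7, 2.5]
width: 0.0103
finger_force: 30.0
```

```bash
python3 - <<'E'
from bench import robot
o=robot.get_obs(); print(o["ee_rot"],o["wrist_torque"],o["wrist_force"],o["joint_torque"][5],o["tool_pos"])
E
```

```text
[ 3.14003246e+00 -1.90240561e-03 -2.80195441e-01] [-0.80301837  0.20190214  0.09069119] [ 0.72442274 -3.73167316  2.50911717] 0.08674765471369028 [ 0.58639711 -0.14059     0.08710097]
```

drive_tool([
  [0.004, [0, 0, 0], [0, 0, 0.03]],
  [0.004, [0, 0, 0], [0, 0, 0.06]],
  [0.004, [0, 0, 0], [0, 0, 0.09]],
  [0.004, [0, 0, 0], [0, 0, 0.09]],
])

```text
time: 18.7
tool_pos: [0.5864, -0.1406, 0.0871]
ee_rot: [3.14, -0.002, -0.372]
wrist_force: [-0.9, -5.3, 1.8]
width: 0.0102
finger_force: 30.0
```

```bash
python3 - <<'E'
from bench import robot
o=robot.get_obs(); print(o["ee_rot"],o["wrist_torque"],o["joint_torque"][5])
E
```

```text
[ 3.14019203e+00 -1.94117958e-03 -3.71561808e-01] [-1.04284436  0.09170306  0.05520663] 0.09003045503050089
```

drive_tool([
  [0.004, [0, 0, 0], [0, 0, 0.02]],
  [0.004, [0, 0, 0], [0, 0, 0.04]],
  [0.004, [0, 0, 0], [0, 0, 0.04]],
])

```text
time: 19.08
tool_pos: [0.5863, -0.1406, 0.0871]
ee_rot: [3.14, -0.002, -0.411]
wrist_force: [-1.4, -5.5, 3.1]
width: 0.01
finger_force: 30.2
```

```bash
python3 - <<'E'
from bench import robot
o=robot.get_obs(); print(o["ee_rot"],o["wrist_torque"],o["joint_torque"][5])
E
```

```text
[ 3.14016582e+00 -2.02511271e-03 -4.11292149e-01] [-0.99841502  0.09928714  0.15843663] 0.14309249818325043
```

drive_tool([
  [0.004, [0, 0, 0], [0, 0, 0.03]],
  [0.004, [0, 0, 0], [0, 0, 0.05]],
  [0.004, [0, 0, 0], [0, 0, 0.05]],
  [0.004, [0, 0, 0], [0, 0, 0.05]],
])

```text
time: 19.58
tool_pos: [0.5863, -0.1406, 0.0871]
ee_rot: [3.14, -0.002, -0.461]
wrist_force: [-0.7, -5.5, 2.7]
width: 0.0105
finger_force: 30.9
```

```bash
python3 - <<'E'
from bench import robot
o=robot.get_obs(); print(o["ee_rot"],o["wrist_torque"],o["joint_torque"][5])
E
```

```text
[ 3.14017505e+00 -2.02252628e-03 -4.60646482e-01] [-0.97495782  0.09175018  0.27176837] 0.2703795488923788
```

The torque climbs steadily past yaw -0.39, so the screw is seated. Now backing off to yaw of about 1.19.

drive_tool([
  [0.004, [0, 0, 0], [0, 0, -0.1]],
  [0.004, [0, 0, 0], [0, 0, -0.2]],
  [0.004, [0, 0, 0], [0, 0, -0.3]],
  [0.004, [0, 0, 0], [0, 0, -0.42]],
  [0.004, [0, 0, 0], [0, 0, -0.54]],
])

```text
time: 20.2
tool_pos: [0.5864, -0.1404, 0.0871]
ee_rot: [3.14, -0.001, 0.082]
wrist_force: [-0.7, -4.3, 3.0]
width: 0.0104
finger_force: 30.0
```

drive_tool([
  [0.004, [0, 0, 0], [0, 0, -0.12]],
  [0.004, [0, 0, 0], [0, 0, -0.24]],
  [0.004, [0, 0, 0], [0, 0, -0.36]],
  [0.004, [0, 0, 0], [0, 0, -0.48]],
  [0.004, [0, 0, 0], [0, 0, -0.6]],
])

```text
time: 20.82
tool_pos: [0.5863, -0.14, 0.0871]
ee_rot: [3.14, -0.0, 0.682]
wrist_force: [-0.9, -4.2, 3.7]
width: 0.0103
finger_force: 30.0
```

drive_tool([
  [0.004, [0, 0, 0], [0, 0, -0.12]],
  [0.004, [0, 0, 0], [0, 0, -0.24]],
  [0.004, [0, 0, 0], [0, 0, -0.36]],
  [0.004, [0, 0, 0], [0, 0, -0.46]],
  [0.004, [0, 0, 0], [0, 0, -0.51]],
])

```text
time: 21.45
tool_pos: [0.5861, -0.1398, 0.0871]
ee_rot: [3.141, 0.0, 1.191]
wrist_force: [-0.4, -3.8, 2.7]
width: 0.0102
finger_force: 30.0
```

drive_tool([
  [0.004, [0, 0, 0], [0, 0, 0]],
  [0.004, [0, 0, 0], [0, 0, 0]],
  [0.004, [0, 0, 0], [0, 0, 0]],
])

```text
time: 21.82
tool_pos: [0.5861, -0.1397, 0.087]
ee_rot: [3.141, 0.0, 1.189]
wrist_force: [-1.3, -3.6, 4.6]
width: 0.0105
finger_force: 30.0
```

```bash
python3 - <<'E'
from h import *
o=robot.get_obs(); print(o["ee_rot"],o["wrist_torque"],o["joint_torque"][5],np.abs(o["qvel"]).max())
w=imaging.snapshot("wrist"); cv2.imwrite("pics/w8b.png",cv2.resize(w[:,:,::-1],(800,600),interpolation=cv2.INTER_CUBIC))
E
```

```text
[3.14096498e+00 1.83740358e-04 1.18917079e+00] [-0.78452632  0.25207343 -0.00790531] -0.03265496576204896 0.002411353497306384
```

View pics/w8b.png

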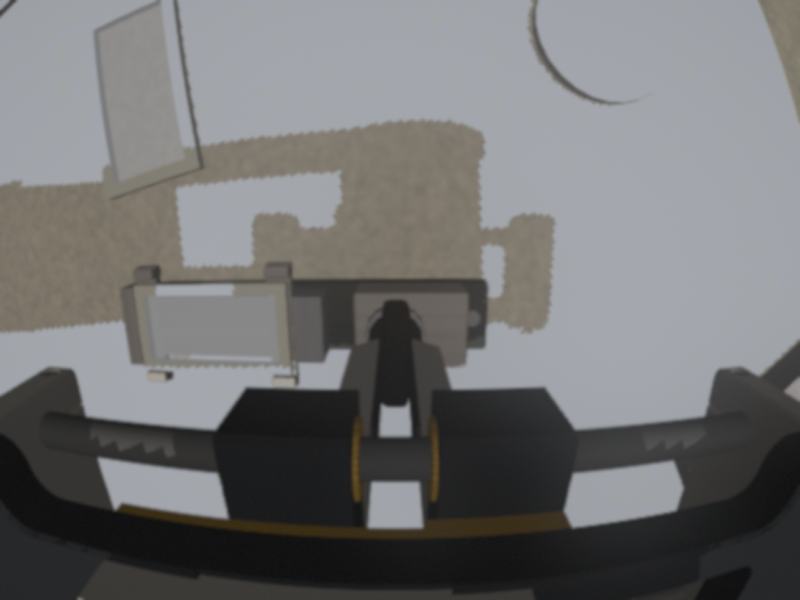

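The wings (395,350) stand across the clamp and are gripped, and the clamp runs horizontally in the view. The plate (215,325) lies in the nest between the guides, so the job is ready to hand in.

```bash
python3 -c "
from bench import robot
print(robot.close_job())"
```

```text
the job is handed in; nothing more can be done
None
```

I handed the job in: the plate lies in the nest, released and untouched on its clear faces, and the thumbscrew was seated, backed off about a quarter turn and is still gripped; the judge returned no verdict.

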